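# Lay out the clay kit in its foam-lined tray

## Task

Lay out the clay-working kit for the next pupil: put the spray bottle, the small glass jar, the black rubber block and the grey tube roller into the wooden tray, each bedded right down in the foam cut-out made for it. The wooden dowel and the bare steel block look similar but belong to another bench, so leave them lying where they are. Keep the bottle and the jar upright all the way.

Things in the scene. Friction and masses are not known exactly. Their poses are not given: they have to be found in the camera images.
- bottle: Clear pump spray bottle with black pump, standing, 132 mm high. Round body 54 mm across up to about 70 mm, then a shoulder narrowing to 94 mm; black collar 26 mm across at 87-100 mm; black pump head 20 mm across at 108-132 mm, a safe grip from above (narrow 9 mm neck below it). It may lean by 0.03 rad. About 0.11 kg. Origin: centre of its underside; z up.
- jar: Small open clear glass jar, standing, 41 mm across, 47 mm high, about 0.05 kg. Origin: centre of its underside; z up.
- rubber_block: Black rubber bench block with a grey sheet of paper on top, 56 (x) x 58 (y) x 46 mm high (the paper overhangs to 62 mm in y), about 0.16 kg. Origin: centre of its underside; z up, x and y along its edges.
- roller_mid (a point): Grey plastic tube used as a clay roller, lying; about 26 mm across (solid, 27 mm between the fingers), 118 mm long along its own y, about 0.045 kg. This point is the middle of its axis, 13 mm above what it lies on; it can roll, so its x and z may point any way round y.
- dowel_mid (a point): Plain beech dowel lying on the table, 21 mm across, 160 mm long along its own y. This point is the middle of its axis.
- steel_block: Bare bright steel bench block (from above about as large as the rubber block, but much lower and bright all over) lying on the table, 60 x 60 x 20 mm, 0.5 kg. Origin: centre of its underside; z up.
- nest_bottle: Dark foam insert 88 (x) x 150 (y) x 24 mm, one of four fixed two by two in a low wooden tray (walls and inserts 30 mm above the table). Origin: centre of its underside, 6 mm above the table; z up. In its middle the larger round cut-out, 69 mm across, 18 mm deep, for the spray bottle, whose underside then lies 6 mm above this origin.
- nest_jar: Dark foam insert 88 (x) x 150 (y) x 24 mm, one of four fixed two by two in a low wooden tray (walls and inserts 30 mm above the table). Origin: centre of its underside, 6 mm above the table; z up. In its middle the smaller round cut-out, 55 mm across, 18 mm deep, for the jar, whose underside then lies 6 mm above this origin.
- nest_block: Dark foam insert 88 (x) x 150 (y) x 24 mm, one of four fixed two by two in a low wooden tray (walls and inserts 30 mm above the table). Origin: centre of its underside, 6 mm above the table; z up. In its middle a cut-out 70 (x) x 76 (y), 18 mm deep, with 30 mm wide finger scoops at both y ends, for the rubber block, edges along the insert's, underside then 6 mm above this origin.
- nest_roller: Dark foam insert 88 (x) x 150 (y) x 24 mm, one of four fixed two by two in a low wooden tray (walls and inserts 30 mm above the table). Origin: centre of its underside, 6 mm above the table; z up. Two vee saddles (30 degree sides, 132 mm long over both) along y for the roller, its axis then 20 mm above this origin; between them a 40 mm wide finger scoop across x, 18 mm deep.

How it is judged:
At the end, for the whole second after the job is handed in: Bottle, jar, block and roller each seated on the bottom of their own insert (within 5 mm in height, 12 mm of its centre sideways; the standing three within 0.12 rad of upright, the roller within 0.15 rad of the insert's y), at rest; dowel and steel block within 30 mm of their starts (horizontal distance between bottle and nest_bottle below 0.012 m and z of bottle in the frame of nest_bottle below 0.011 m and angle between each of bottle, jar, rubber_block's own z axis and vertical below 0.12 rad and horizontal distance between jar and nest_jar below 0.012 m and z of jar in the frame of nest_jar below 0.011 m and horizontal distance between rubber_block and nest_block below 0.012 m and z of rubber_block in the frame of nest_block below 0.011 m and horizontal distance between roller_mid and nest_roller below 0.012 m and z of roller_mid in the frame of nest_roller below 0.025 m and angle between the y axis of roller_mid and the y axis of nest_roller, either way round below 0.15 rad and linear speed of each of bottle, jar, rubber_block below 0.02 m/s and distance of each of dowel_mid, steel_block from where it was at the start of the episode below 0.03 m); the robot touches nothing.
It fails at once if the dowel or the steel block is moved by more than 50 mm (distance of any of dowel_mid, steel_block from where it was at the start of the episode above 0.05 m).
It fails at once if the bottle or the jar is tipped by more than 0.6 rad (angle between any of bottle, jar's own z axis and vertical above 0.6 rad).
It also fails if it takes over 109 s, if anything falls off the work surface, if the arm or the gripper's body presses on something with over 40 N, if the wrist force passes 120 N, or if a joint passes its speed limit or range.

## Robot

A 6-joint arm with a two-finger parallel gripper is mounted at the origin on a cart in front of the work surface, level with it; the furniture and walls round the work are solid. World frame = base frame: x ahead of the robot, y to its left, z up, the work surface at z = 0. Lengths are in m, angles in rad, forces in N, time in s.
With the tool pointing down it reaches from about 0.275 to 1 m from the base axis. Payload 8.4 kg.
Tool frame: the origin (TCP) lies on the centre line of the jaws, within the pads' length; the fingertips stand 17 mm ahead of it and the grasp point (between the pads) lies 2 mm behind it (bot.tcp_to_tips is the z of the fingertips in the tool frame, in m); z points along the fingers, y is the line along which they close (so a half turn about z gives the same grasp; the last joint's range is limited). The gripper opens to 85 mm and grips with 20 to 120 N. Pads are 22 mm wide; open, the fingers measure 114 mm over their backs; the gripper's body (76 mm by 85 mm) begins 54 mm behind the grasp point. The pads swing forward as they close: fully open they stand 13 mm farther back than shut.
Start: joints at [-1.271, 0.353, 1.633, -0, 1.155, -0.002], TCP at [0.186, -0.597, 0.248] pointing down, gripper open.
Joint ranges: [-2.63, 2.63], [-0.92, 2.1], [0.06, 2.66], [-1.3, 4.44], [0, 2.69], [-3.02, 3.02]. Speed limits (rad/s): [2.22, 2.22, 2.79, 3.14, 3.14, 3.14].

## Interface

Orientations are given as a unit quaternion [x, y, z, w].
In Python, from workcell import bot, hand, kinematics, get_obs, vision, hand_in gives the robot as it stands. The module is installed in compiled form; this text tells all that it offers. Calls block until the motion is done:
- bot.reach(position, orientation): joint-space move of the TCP to a pose.
- bot.servo_line(position, ori=None, velocity=0.15): straight line of the TCP; ori=None keeps the orientation; velocity is the mean speed in m/s.
- bot.goto_joints(angles): joint-space move.
- hand.move_gripper(opening, strength=None): finger opening in m; strength is the grip in N (None keeps the last); returns when the fingers have stopped.
- bot.dwell(seconds).
- kinematics.solve_ik(position, orientation): joint angles nearest the present ones, or None.
- get_obs(): the state.
- vision.read_camera(name): name is "scene" or "top" or "wrist"; returns a dict with "frame" (480x640x3 uint8, red, green, blue), "intrinsics" (3x3 intrinsics, pixels), "dist" ([k1, k2, p1, p2, k3] as OpenCV has them; the pictures are not rectified), "view" (4x4, takes a point from world to camera coordinates). Camera axes: x right, y down, z forward; pixel columns grow to the right and rows downward; lengths in m; the calibration is good to about 2 mm. A picture is of the moment at which its call begins. There is no depth.
A pose or a line that the arm cannot do raises bot.IKError and nothing moves.
- hand_in(): hands the job in; it is judged then, once.
The state is a dict: "time_s": time; "joint_pos": joint angles; "joint_vel": joint speeds; "joint_efforts": joint torques, N m; "position": TCP position; "orientation": TCP orientation; "wrist_force": force on the tool from outside, world axes, zero at the start; "ft_torque": the same for the moment, N m; "gripper_width": finger opening in m; "grip_force": force on a finger pad.
Only numpy, scipy, OpenCV 4.12 (cv2) and the standard library are available. Lean on these libraries where they do the work, as an engineer would, in place of code of your own. Each camera call takes 0.05 s, during which the arm holds its last target. There are 200 camera calls.

## Working session

There is one attempt and no reset: what is moved stays moved. The work goes in short steps, each a Python script; the robot and the scene stay as the last script left them, time stands still between calls to the robot, and variables do not carry over. Pictures are saved under pics/ and viewed, at most 14 in all, crops included, and the job is handed in when it is done.

```bash
mkdir -p pics; ls; cat > h.py <<'E'
import numpy as np, cv2
from workcell import bot, hand, kinematics, get_obs, vision, hand_in
def cam(n, name=None):
    c=vision.read_camera(n)
    if name: cv2.imwrite('pics/'+name+'.png', c['frame'][:,:,::-1]); np.savez('pics/'+name+'.npz',**{k:np.array(v) for k,v in c.items()})
    return c
def load(name): return dict(np.load('pics/'+name+'.npz'))
def ray(c,uv):
    p=cv2.undistortPoints(np.array(uv,float).reshape(-1,1,2),np.array(c['intrinsics'],float),np.array(c['dist'],float)).reshape(-1,2)
    V=np.array(c['view']);R=V[:3,:3];o=-R.T@V[:3,3]
    d=np.c_[p,np.ones(len(p))]@R
    return o,d/np.linalg.norm(d,axis=1,keepdims=True)
def plane(c,uv,z):
    o,d=ray(c,uv); return o+d*((z-o[2])/d[:,2])[:,None]
def tri(obs):
    A=np.zeros((3,3));b=np.zeros(3);L=[]
    for c,uv in obs:
        o,d=ray(c,uv);d=d[0];P=np.eye(3)-np.outer(d,d);A+=P;b+=P@o;L.append((P,o))
    x=np.linalg.solve(A,b); return x,[np.linalg.norm(P@(x-o)) for P,o in L]
def proj(c,X):
    V=np.array(c['view']); r,_=cv2.Rodrigues(V[:3,:3])
    return cv2.projectPoints(np.array(X,float).reshape(-1,1,3),r,V[:3,3],np.array(c['intrinsics'],float),np.array(c['dist'],float))[0].reshape(-1,2)
E
python3 - <<'E'
from h import *
for n in ['scene','top','wrist']:
    c=cam(n,n+'0'); V=c['view']; print(n,-V[:3,:3].T@V[:3,3],V[2,:3],V[0,:3])
o=get_obs(); print(o['time_s'],o['position'],o['orientation'],o['gripper_width'],bot.tcp_to_tips)
E
```

```text
pics
scene [-0.24585922  0.47038681  0.87851904] [ 0.62559094 -0.42079011 -0.65694114] [-0.54735727 -0.83676926  0.01473873]
top [ 0.36036672 -0.03985019  1.45636578] [ 0.12790389 -0.02046208 -0.99157546] [ 0.00395065 -0.9997687   0.02114075]
wrist [ 0.24903403 -0.57765364  0.37312091] [-0.25577477 -0.07882843 -0.96351717] [ 2.96721047e-01 -9.54963985e-01 -6.38746742e-04]
0.15 [ 0.18566529 -0.59641229  0.24771173] [ 9.88633340e-01  1.50345649e-01 -8.83505381e-05 -5.45296935e-04] 0.08525999477417104 0.017
```

View pics/scene0.png

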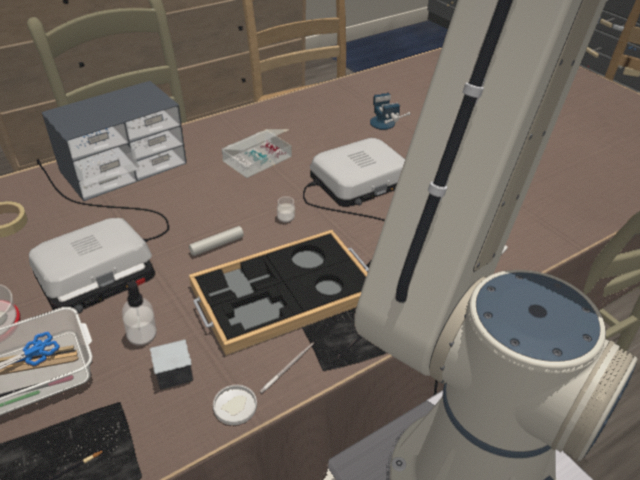

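View pics/top0.png

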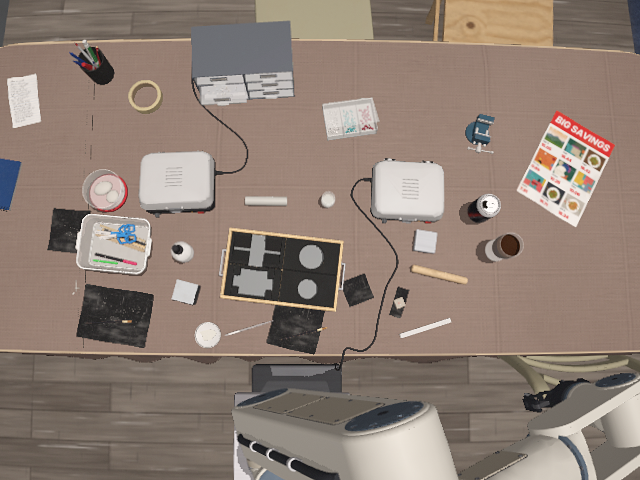

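The scene view shows the bottle at (138,315), block (170,363), jar (286,210), roller (216,241) and the tray around (282,288). In the top view they are at bottle (182,252), block (185,292), jar (327,200), roller (266,201), and the tray's inserts are roller UL, block LL, bottle UR, jar LR. Steel is at (425,241) and the dowel at (439,274). I'll use rough positions to plan closer wrist views.

```bash
python3 - <<'E'
from h import *
t=load('top0');s=load('scene0');np.set_printoptions(precision=4,suppress=True)
print('K',t['intrinsics'][0,0],s['intrinsics'][0,0],load('wrist0')['intrinsics'][0,0],load('wrist0')['dist'])
for n,a,b in [('pump',(180,245),(133,289)),('block top',(185,292),(171,352)),('jar',(327,200),(286,211)),('roller',(266,201),(216,241)),('bot cut',(311,257),(307,259)),('jar cut',(307,289),(328,287)),('roll cut',(257,251),(236,281)),('blk cut',(253,282),(256,314))]:
    print(n,*tri([(t,a),(s,b)]))
print(plane(t,[(425,241),(439,274),(413,269),(466,281),(230,229),(343,241),(335,310),(221,297)],0.02))
from scipy.spatial.transform import Rotation as R
o=get_obs();Rt=R.from_quat(o['orientation']).as_matrix();w=load('wrist0')['view']
T=np.eye(4);T[:3,:3]=Rt;T[:3,3]=o['position']
print(w@T)
E
```

```text
K 520.5789200871304 619.3352560322975 334.344729919072 [-0.0178  0.      0.      0.      0.    ]
pump [0.5471 0.2965 0.104 ] [np.float64(0.003016634154213672), np.float64(0.0030166341542136525)]
block top [0.4252 0.2884 0.0548] [np.float64(0.0008501934723194029), np.float64(0.0008501934723193944)]
jar [ 0.6874 -0.0966  0.0189] [np.float64(0.0013251234397164322), np.float64(0.0013251234397165456)]
roller [0.6859 0.0773 0.0114] [np.float64(0.00036704337935263286), np.float64(0.00036704337935266457)]
bot cut [ 0.5265 -0.0505  0.0206] [np.float64(0.001080998282007642), np.float64(0.0010809982820076602)]
jar cut [ 0.4373 -0.0404  0.021 ] [np.float64(0.0005376242067000284), np.float64(0.0005376242066999459)]
roll cut [0.5432 0.1015 0.0234] [np.float64(0.003533671793329645), np.float64(0.003533671793329682)]
blk cut [0.4563 0.1096 0.0142] [np.float64(0.0008260083779549143), np.float64(0.0008260083779548312)]
[[ 0.5731 -0.3717  0.02  ]
 [ 0.4802 -0.4093  0.02  ]
 [ 0.4939 -0.336   0.02  ]
 [ 0.4608 -0.4858  0.02  ]
 [ 0.6031  0.1756  0.02  ]
 [ 0.5714 -0.1404  0.02  ]
 [ 0.3797 -0.118   0.02  ]
 [ 0.4134  0.1957  0.02  ]]
[[-0.0006  1.     -0.0005 -0.0008]
 [-0.9635 -0.0007 -0.2676  0.0301]
 [-0.2676  0.0003  0.9635  0.1385]
 [ 0.      0.      0.      1.    ]]
```

View pics/wrist0.png

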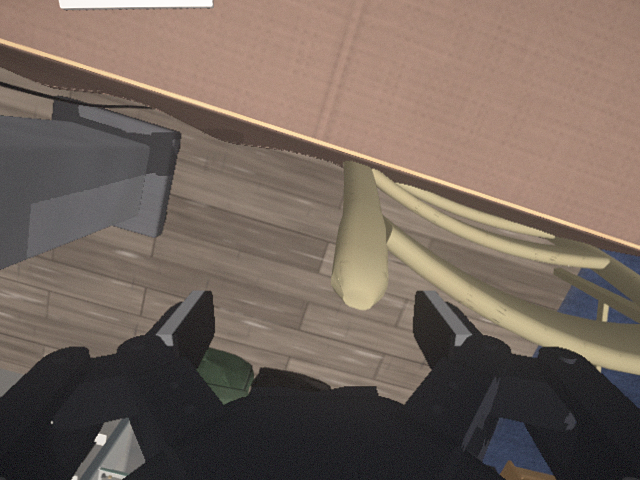

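```bash
python3 - <<'E'
from h import *
q=[1,0,0,0]
for i,y in enumerate([-0.10,0.06,0.22]):
    bot.reach([0.50,y,0.30],q); cam('wrist','w%d'%i); print(get_obs()['time_s'],get_obs()['joint_pos'])
E
python3 -c "
import cv2,numpy as np
a=[cv2.imread('pics/w%d.png'%i)[:340] for i in (0,2)]
cv2.imwrite('pics/w02.png',cv2.resize(np.vstack(a),None,fx=.85,fy=.85))"
```

```text
2.3167 [-2.01543202e-01  1.23060096e-01  1.81522797e+00 -1.75056952e-04
  1.20337504e+00  1.37017466e+00]
3.05 [ 1.15243176e-01  1.12422324e-01  1.82741415e+00 -4.87902187e-04
  1.20186072e+00  1.68643558e+00]
3.7833 [ 4.09728604e-01  1.82677619e-01  1.74403328e+00 -5.73664559e-04
  1.21528385e+00  1.98174361e+00]
```

View pics/w02.png

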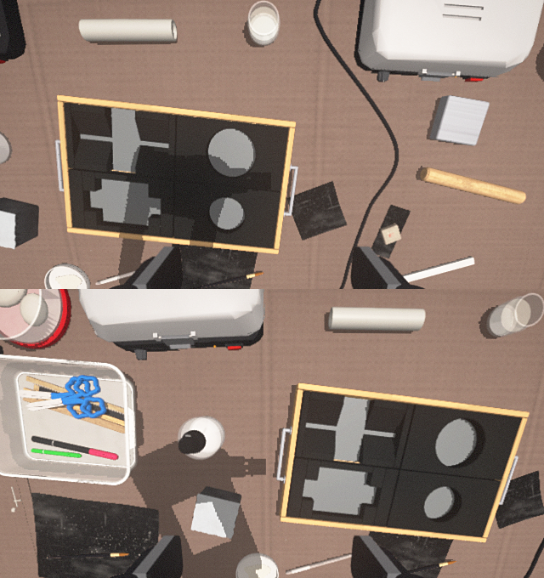

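View pics/w1.png

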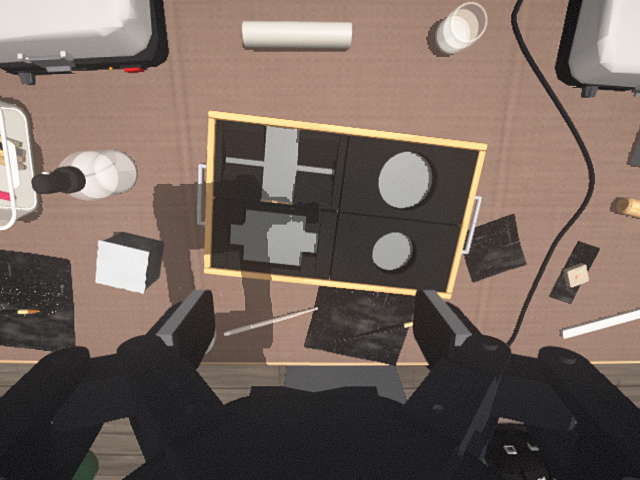

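The wrist views show the whole tray clearly; in w1 the corners are near (210,113), (486,147), (450,297) and (206,270). The cut-outs are roller (280,163), block (275,237), bottle (404,180) and jar (392,251). I'll take a few closer views of the objects before measuring.

```bash
python3 - <<'E'
from h import *
q=[1,0,0,0]
for n,p in dict(b=[0.40,0.22,0.27],a=[0.45,0.29,0.27],c=[0.60,0.02,0.25],d=[0.60,-0.10,0.25]).items():
    bot.reach(p,q); cam('wrist',n)
print(get_obs()['time_s'])
E
python3 -c "
import cv2,numpy as np
a=[cv2.imread('pics/%s.png'%i)[:300] for i in 'ba']
cv2.imwrite('pics/ba.png',np.vstack(a))
a=[cv2.imread('pics/%s.png'%i)[:300] for i in 'cd']
cv2.imwrite('pics/cd.png',np.vstack(a))"
```

```text
6.65
```

View pics/ba.png

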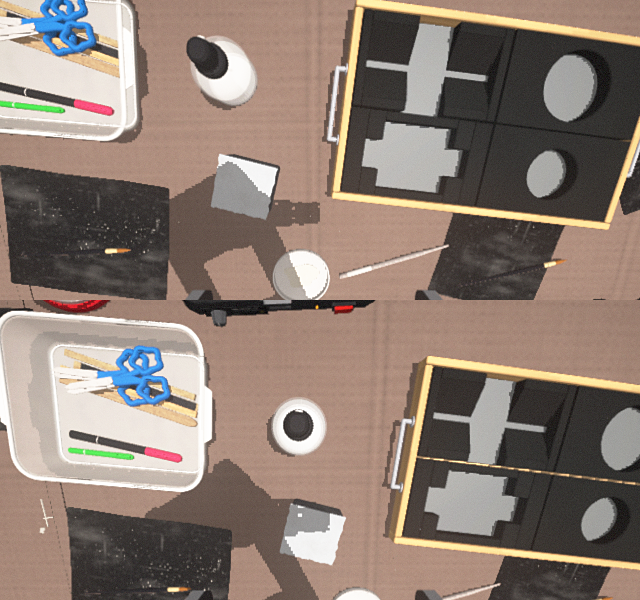

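View pics/cd.png

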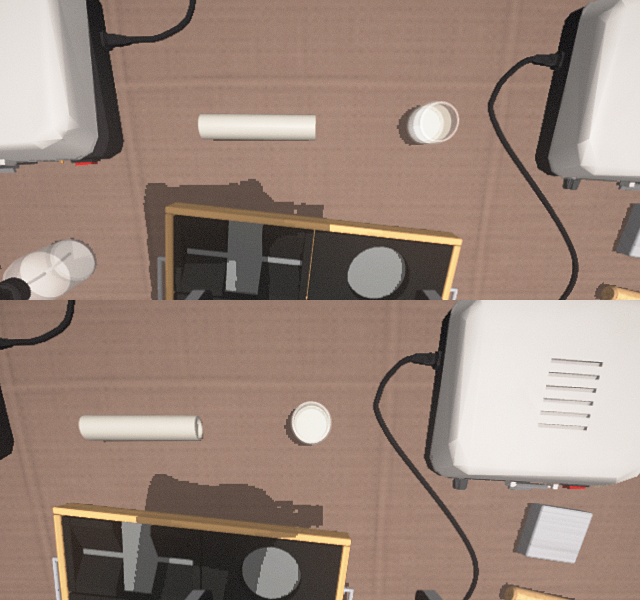

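Views a and d are almost nadir: the pump head is at (298,124) in a and the jar at (311,123) in d. The roller is at (257,127) in c, and the block paper has its centre at about (246,187) in b. Next is segmentation and triangulation.

```bash
cat > seg.py <<'E'
from h import *
np.set_printoptions(precision=4,suppress=True)
def blob(m,seed,roi):
    x0,y0,x1,y1=roi; k=np.zeros(m.shape,np.uint8); k[y0:y1,x0:x1]=m[y0:y1,x0:x1]
    k=cv2.morphologyEx(k*255,cv2.MORPH_CLOSE,np.ones((3,3)))
    cs,_=cv2.findContours(k,cv2.RETR_EXTERNAL,cv2.CHAIN_APPROX_NONE)
    return min((c for c in cs if cv2.contourArea(c)>60),key=lambda c:-cv2.pointPolygonTest(c,seed,True))
def hsv(c): return cv2.cvtColor(c['frame'],cv2.COLOR_RGB2HSV).astype(int)
def grey(c): h=hsv(c); return (h[...,1]<45)&(h[...,2]>70)
E
cat > m.py <<'E'
from seg import *
C={n:load(n) for n in ['a','b','c','d','w0','w1','w2']}
# table colour check
print('sat table',hsv(C['b'])[120,280],hsv(C['b'])[187,240],hsv(C['d'])[128,140],hsv(C['b'])[240,250])
# pump head
obs=[]
for n,s,roi in [('a',(298,124),(270,95,325,155)),('b',(205,50),(175,25,240,90)),('w2',(227,180),(195,150,262,215)),('w1',(45,182),(20,160,100,205))]:
    k=(hsv(C[n])[...,2]<75).astype(np.uint8); z=np.zeros_like(k); x0,y0,x1,y1=roi; z[y0:y1,x0:x1]=k[y0:y1,x0:x1]
    D=cv2.distanceTransform(z,cv2.DIST_L2,5); p=np.argwhere(D>D.max()-0.7).mean(0)[::-1]; print('pump',n,p,D.max()); obs.append((C[n],p))
print('PUMP',*tri(obs[:3])); print([plane(c,p,0.132)[0] for c,p in obs])
# paper
P=[]
for n,s,roi in [('b',(246,187),(190,130,300,240)),('a',(313,232),(260,185,360,290)),('w1',(125,263),(80,215,175,300))]:
    h=hsv(C[n]); b=blob((h[...,1]<45)&(h[...,2]>95),s,roi); q=cv2.approxPolyN(b,4,ensure_convex=True).reshape(-1,2).astype(float)
    q=q[np.argsort(np.arctan2(*(q-q.mean(0)).T[::-1]))]; print('paper',n,q.tolist()); P.append((C[n],q))
for i in range(4): print('  corner',*tri([(c,q[i]) for c,q in P]))
for c,q in P:
    X=plane(c,q,0.046); e=np.roll(X,-1,0)-X; print('BLOCK',X.mean(0),np.linalg.norm(e,axis=1),np.degrees(np.arctan2(e[:,1],e[:,0])))
# roller
R=[];
for n,s,roi in [('c',(257,127),(180,100,335,150)),('d',(140,128),(65,105,215,150)),('w1',(297,35),(225,10,370,60))]:
    b=blob(grey(C[n]),s,roi); r=cv2.minAreaRect(b); bp=sorted(cv2.boxPoints(r).tolist()); e=np.array([np.mean(bp[:2],0),np.mean(bp[2:],0)]); print('roller',n,r); R.append((C[n],e))
E=[tri([(c,e[i]) for c,e in R]) for i in (0,1)]; print('ROLLER ends',E); 
for c,e in R: X=plane(c,e,0.013); print(X.mean(0),X[0]-X[1])
# jar
J=[]
for n,s,roi in [('d',(311,123),(275,90,345,155)),('c',(432,122),(390,85,475,160))]:
    b=blob(hsv(C[n])[...,1]<75,s,roi); r=cv2.fitEllipse(b); print('jar',n,r,cv2.boundingRect(b)); J.append((C[n],r[0]))
print('JAR',[plane(c,p,0.024)[0] for c,p in J])
# tray
T=[]
for n,s,roi in [('w0',(205,200),(40,90,370,310)),('w1',(340,200),(180,90,510,320))]:
    h=hsv(C[n]); m=(h[...,0]>10)&(h[...,0]<24)&(h[...,1]>105)
    k=np.zeros(m.shape,np.uint8); x0,y0,x1,y1=roi; k[y0:y1,x0:x1]=m[y0:y1,x0:x1]*255
    k=cv2.morphologyEx(k,cv2.MORPH_OPEN,np.ones((2,2)));cv2.imwrite('pics/m%s.png'%n,k)
    hull=cv2.convexHull(cv2.findNonZero(k)); q=cv2.approxPolyN(hull,4,ensure_convex=True).reshape(-1,2).astype(float)
    q=q[np.argsort(np.arctan2(*(q-q.mean(0)).T[::-1]))]; print('tray',n,q.tolist()); T.append((C[n],q))
for i in range(4): print('  corner',*tri([(c,q[i]) for c,q in T]))
for c,q in T:
    X=plane(c,q,0.030); e=np.roll(X,-1,0)-X; print('TRAY',X.mean(0),np.linalg.norm(e,axis=1),np.degrees(np.arctan2(e[:,1],e[:,0])))
E
python3 m.py
```

```text
sat table [  9  70 172] [  0   2 152] [ 18  19 234] [  5  56 105]
pump a [291.6591 129.6364] 3.5969
pump b [206.8571  56.4286] 13.999998
pump w2 [225.95 182.05] 10.0
pump w1 [ 57.75 181.25] 10.393799
PUMP [0.5331 0.3042 0.0999] [np.float64(0.003924090109332646), np.float64(0.003196180363248509), np.float64(0.002057615493337846)]
[array([0.5293, 0.3053, 0.132 ]), array([0.5286, 0.2938, 0.132 ]), array([0.536 , 0.2938, 0.132 ]), array([0.5369, 0.2828, 0.132 ])]
paper b [[219.0, 150.0], [278.0, 165.0], [269.0, 222.0], [210.0, 206.0]]
paper a [[290.0, 203.0], [347.0, 214.0], [333.0, 266.0], [278.0, 253.0]]
paper w1 [[97.0, 239.0], [149.0, 251.0], [144.0, 294.0], [94.0, 282.0]]
  corner [0.4613 0.3127 0.0498] [np.float64(0.0014046373970514735), np.float64(0.0013980836911876601), np.float64(0.0003008139493711351)]
  corner [0.4473 0.2534 0.0489] [np.float64(0.00037824773157374734), np.float64(0.0007988725920617562), np.float64(0.0011582380484039488)]
  corner [0.3891 0.2667 0.0473] [np.float64(0.0019042313281575423), np.float64(0.0007173585885273469), np.float64(0.0012490156858982445)]
  c
[... 1459 characters left out ...]
], [80.0, 274.0]]
tray w1 [[210.0, 111.0], [488.0, 144.0], [452.0, 301.0], [203.0, 273.0]]
  corner [0.604  0.1721 0.0345] [np.float64(0.0006619298161476853), np.float64(0.0006619298161477835)]
  corner [ 0.5683 -0.1431  0.0277] [np.float64(0.00036350557466641306), np.float64(0.00036350557466643875)]
  corner [ 0.3734 -0.1208  0.033 ] [np.float64(8.73017197676828e-05), np.float64(8.73017197675458e-05)]
  corner [0.4078 0.2002 0.0239] [np.float64(0.0006378322050056792), np.float64(0.0006378322050057276)]
TRAY [0.4887 0.0268 0.03  ] [0.3203 0.1971 0.3189 0.1966] [-96.6542 173.6218  83.2423  -5.9564]
TRAY [0.4888 0.0268 0.03  ] [0.3172 0.1978 0.3225 0.1944] [-96.3424 174.2789  83.0414  -7.2463]
```

```bash
cat > m2.py <<'E'
from seg import *
C={n:load(n) for n in ['a','b','c','d','w0','w1','w2']}
th=np.radians(-6.68); M=np.array([[np.cos(th),-np.sin(th)],[np.sin(th),np.cos(th)]]); c0=np.array([.4888,.0268])
N={n:c0+M@np.array(o) for n,o in dict(bottle=(.044,-.075),jar=(-.044,-.075),roller=(.044,.075),block=(-.044,.075)).items()}
print(N); O={n:C[n]['frame'][:,:,::-1].copy() for n in C}
obs=[]
for n,roi in [('a',(270,95,328,155)),('b',(175,22,232,82))]:
    x0,y0,x1,y1=roi; g=cv2.cvtColor(C[n]['frame'],cv2.COLOR_RGB2GRAY)[y0:y1,x0:x1]
    t,k=cv2.threshold(g,0,255,cv2.THRESH_BINARY_INV+cv2.THRESH_OTSU); b=cv2.findContours(k,cv2.RETR_EXTERNAL,cv2.CHAIN_APPROX_NONE)[0]
    b=max(b,key=cv2.contourArea)+[x0,y0]; cv2.drawContours(O[n],[b],-1,(0,0,255),1)
    print(n,t,cv2.boundingRect(b),cv2.minEnclosingCircle(b),cv2.fitEllipse(b))
for n in ['w0','w1']:
    for kname,r in dict(bottle=.0345,jar=.0275).items():
        s=proj(C[n],[*N[kname],.012])[0]; x,y=s.astype(int)
        b=blob(grey(C[n]),(float(s[0]),float(s[1])),(x-45,y-45,x+45,y+45)); 
        m=cv2.moments(b); p=(m['m10']/m['m00'],m['m01']/m['m00']); print(n,kname,plane(C[n],p,.012)[0],cv2.contourArea(b))
        A=np.linspace(0,6.28,40); ring=np.c_[N[kname][0]+r*np.cos(A),N[kname][1]+r*np.sin(A),0*A+.03]
        cv2.polylines(O[n],[proj(C[n],ring).round().astype(int)],True,(0,255,0),1)
    for kname in N: cv2.circle(O[n],tuple(int(v) for v in proj(C[n],[*N[kname],.012])[0]),2,(0,0,255),-1)
cr=lambda n,x,y,w,h,f: cv2.resize(O[n][y:y+h,x:x+w],(int(w*f),int(h*f)))
top=np.hstack([cr('a',250,80,100,100,3),cr('b',170,20,100,100,3)]); 
bot_=cr('w0',50,100,320,170,600/320); cv2.imwrite('pics/chk.png',np.vstack([top,bot_[:300]]))
E
python3 m2.py
```

```text
{'bottle': array([ 0.5238, -0.0528]), 'jar': array([ 0.4364, -0.0426]), 'roller': array([0.5412, 0.0962]), 'block': array([0.4538, 0.1064])}
a 173.0 (270, 95, 58, 60) ((298.5, 124.5), 41.01838684082031) ((298.6939697265625, 125.07903289794922), (62.94045639038086, 67.82157135009766), 178.5888671875)
b 111.0 (186, 36, 42, 43) ((205.8478240966797, 56.84782791137695), 24.625171661376953) ((206.96041870117188, 57.40705490112305), (30.254175186157227, 49.554649353027344), 133.77621459960938)
w0 bottle [ 0.5268 -0.0518  0.012 ] 2401.0
w0 jar [ 0.4349 -0.0415  0.012 ] 1155.0
w1 bottle [ 0.5265 -0.0534  0.012 ] 2351.0
w1 jar [ 0.4349 -0.0435  0.012 ] 1158.5
```

View pics/chk.png

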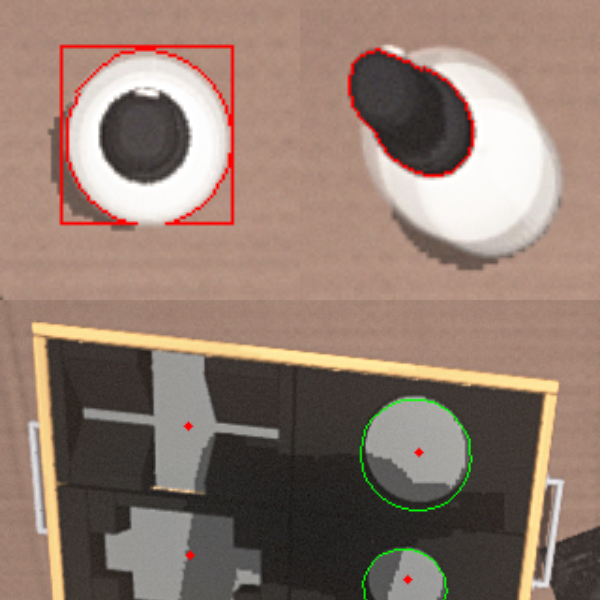

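The overlay rings match the cut-outs, with bottle and jar nests confirmed to about 3 mm. In view a the pump head centre is (298.3,125) and in b the top disc is at (199,49). The small light nozzle sits on the +x side, so I'll close along y. Starting with the roller.

```bash
cat > pp.py <<'E'
from seg import *
TH=-6.68
N=dict(bottle=(.5242,-.0526),jar=(.4360,-.0426),roller=(.5412,.0962),block=(.4538,.1064))
def Q(deg): a=np.radians(deg)/2; return [np.cos(a),np.sin(a),0,0]
def st(t):
    o=get_obs(); print(t,round(o['time_s'],2),'pos',np.round(o['position'],4),'w',round(o['gripper_width'],4),'grip',np.round(o['grip_force'],1),'F',np.round(o['wrist_force'],1))
def pick(xy,z,phi,pre,force,hi=.16):
    hand.move_gripper(pre); bot.reach([*xy,hi],Q(phi)); bot.servo_line([*xy,z+.03],velocity=.2); bot.servo_line([*xy,z],velocity=.06); st('at')
    hand.move_gripper(0.0,force); st('gripped'); bot.servo_line([*xy,hi],velocity=.15); bot.dwell(.2); st('lifted')
def place(xy,z,phi,rel,hi=.16,up=None):
    bot.reach([*xy,hi],Q(phi)); bot.servo_line([*xy,z+.03],velocity=.15); bot.servo_line([*xy,z],velocity=.04); st('down')
    hand.move_gripper(rel); bot.dwell(.2); st('open'); bot.servo_line([*xy,up or hi],velocity=.15)
E
python3 - <<'E'
from pp import *
print('PUMP',*tri([(load('a'),(298.3,125)),(load('b'),(199,49))]))
print(plane(load('a'),[(298.3,125)],.132),plane(load('b'),[(199,49)],.132))
pick((.6851,.0778),.020,90,.055,30)
place(N['roller'],.034,90+TH,.045)
cam('wrist','r1'); cam('scene','s1'); cam('top','t1')
E
python3 -c "
import cv2,numpy as np
a=cv2.imread('pics/r1.png'); b=cv2.imread('pics/s1.png')[160:420,100:500]
cv2.imwrite('pics/v1.png',np.hstack([cv2.resize(a,None,fx=.5,fy=.5),cv2.resize(b,(369,240))]))"
```

```text
PUMP [0.5333 0.3    0.1304] [np.float64(0.0006921005030492363), np.float64(0.0006921005030491649)]
[[0.5327 0.3003 0.132 ]] [[0.5335 0.2991 0.132 ]]
at 9.58 pos [0.685  0.0778 0.0197] w 0.055 grip 0.0 F [ 1.2 -1.4  0.2]
gripped 9.94 pos [0.6855 0.0779 0.0205] w 0.026 grip 29.5 F [-0.2  0.7  2.2]
lifted 11.22 pos [0.6846 0.0778 0.1589] w 0.0258 grip 29.5 F [ 0.3  0.3 -0.8]
down 13.55 pos [0.5419 0.0962 0.0341] w 0.0259 grip 29.6 F [ 2.2 -1.1  1.1]
open 14.07 pos [0.5411 0.0962 0.0339] w 0.045 grip 0.0 F [0.  0.4 0.1]
```

View pics/v1.png

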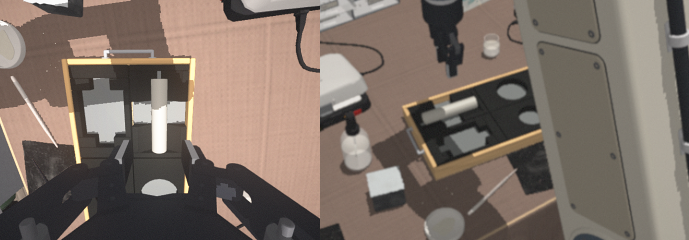

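The wrist picture shows the roller lying in its saddles, spanning the scoop about symmetrically (half-scale 159,78 to 158,150). Block next.

```bash
python3 - <<'E'
from pp import *
pick((.4252,.2905),.034,76.3,.085,50)
place(N['block'],.0475,90+TH,.072)
E
```

```text
at 17.88 pos [0.4251 0.2905 0.0338] w 0.0852 grip 0.0 F [ 0.2  0.2 -0.2]
gripped 18.27 pos [0.4254 0.2907 0.0345] w 0.0549 grip 53.4 F [-1.2 -0.6  5.7]
lifted 19.47 pos [0.4248 0.2902 0.1591] w 0.055 grip 52.9 F [-0.2  0.1 -1.2]
down 21.84 pos [0.4539 0.1064 0.0475] w 0.0548 grip 52.9 F [-0.6 -0.9 -1.3]
open 22.36 pos [0.4538 0.1064 0.0476] w 0.0716 grip 0.0 F [ 0.8  0.8 -0.9]
```

```bash
python3 - <<'E'
from pp import *
print(plane(load('d'),[(311,123)],.024))
pick((.6885,-.0985),.036,0,.065,25)
place(N['jar'],.049,TH,.058,up=.25)
bot.reach([.50,.06,.30],[1,0,0,0]); cam('wrist','r2'); cam('scene','s2'); st('t')
E
python3 -c "
import cv2,numpy as np
a=cv2.imread('pics/r2.png')[90:320,170:520]
cv2.imwrite('pics/v2.png',cv2.resize(a,None,fx=2,fy=2))"
```

```text
[[ 0.6881 -0.0987  0.024 ]]
at 25.96 pos [ 0.6885 -0.0985  0.0358] w 0.0652 grip 0.0 F [-0.6  0.4  1. ]
gripped 26.31 pos [ 0.689  -0.0985  0.0366] w 0.039 grip 25.6 F [-0.7 -0.1  4. ]
lifted 27.48 pos [ 0.6879 -0.0984  0.1588] w 0.0395 grip 25.3 F [ 0.1  0.6 -0.3]
down 30.08 pos [ 0.436  -0.0426  0.0488] w 0.0394 grip 25.3 F [ 0.2  0.2 -0.8]
open 30.61 pos [ 0.436  -0.0426  0.049 ] w 0.058 grip 0.0 F [-1.2 -0.7  0.6]
t 32.78 pos [0.4991 0.0594 0.299 ] w 0.0581 grip 0.0 F [-0.2 -0.1 -0.8]
```

View pics/v2.png

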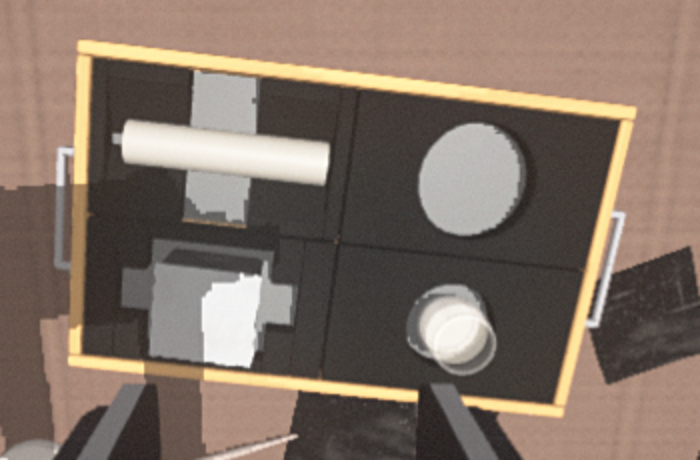

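The tray view shows the roller along its groove (crop 122–330), the block inside its cut-out, and the jar standing in the small round hole. The bottle is the last one.

```bash
python3 - <<'E'
from pp import *
pick((.5332,.2997),.121,0,.045,35,hi=.22)
cam('scene','s3')
place(N['bottle'],.134,TH,.045,hi=.22,up=.30)
st('placed')
for n,p in dict(e=[.50,.12,.30],f=[.42,-.02,.30],g=[.42,.10,.30]).items():
    bot.reach(p,[1,0,0,0]); cam('wrist',n)
cam('top','t4')
bot.reach([.32,-.45,.35],Q(0)); cam('scene','s4'); st('end')
E
python3 -c "
import cv2,numpy as np
a=cv2.imread('pics/f.png')[:300]; b=cv2.imread('pics/s4.png')[150:420,80:480]
cv2.imwrite('pics/v3.png',np.vstack([a,cv2.resize(b,(444,300))[:,:] if 0 else cv2.copyMakeBorder(cv2.resize(b,(444,300)),0,0,0,196,0)]))"
```

```text
at 35.21 pos [0.5331 0.2998 0.1208] w 0.0449 grip 0.0 F [ 0.5  0.7 -0.8]
gripped 35.55 pos [0.5332 0.2997 0.1212] w 0.0184 grip 34.6 F [-0.6  0.6  0.3]
lifted 36.56 pos [0.5327 0.2994 0.2188] w 0.0188 grip 34.5 F [ 0.2  0.  -2. ]
down 39.36 pos [ 0.5244 -0.0526  0.1341] w 0.0184 grip 34.7 F [ 0.5  0.1 -0.3]
open 39.93 pos [ 0.5242 -0.0526  0.134 ] w 0.0449 grip 0.0 F [-0.2 -0.7  0.2]
placed 41.19 pos [ 0.5237 -0.0525  0.299 ] w 0.0453 grip 0.0 F [-0.3  0.5  1.5]
end 45.42 pos [ 0.3206 -0.4493  0.35  ] w 0.0451 grip 0.0 F [-1.   0.1 -0.2]
```

View pics/v3.png

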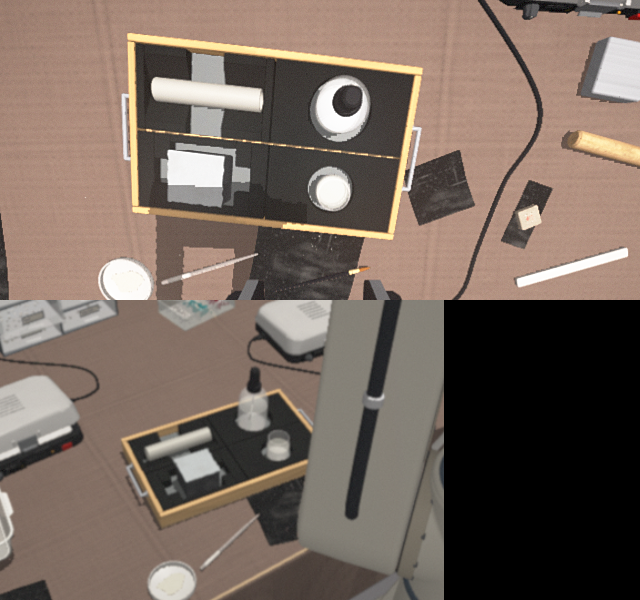

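All four look seated in f: bottle (342,107), jar (331,190), block (195,168) and roller (207,95). I'll check their heights and centres numerically.

```bash
python3 - <<'E'
from pp import *
C={n:load(n) for n in 'efg'}
def near(c,X): return tuple(float(v) for v in proj(c,X)[0])
R=[];P=[];H=[];J=[]
for n,c in C.items():
    h=hsv(c); box=lambda s,r:(max(0,int(s[0]-r)),max(0,int(s[1]-r)),int(s[0]+r),int(s[1]+r))
    s=near(c,[*N['roller'],.026]); b=blob((h[...,1]<60)&(h[...,2]>185),s,box(s,75)); bp=sorted(cv2.boxPoints(cv2.minAreaRect(b)).tolist()); R.append((c,np.array([np.mean(bp[:2],0),np.mean(bp[2:],0)])))
    s=near(c,[*N['block'],.058]); b=blob((h[...,1]<60)&(h[...,2]>185),s,box(s,48)); r=cv2.minAreaRect(b); print(n,'paper',r); P.append((c,r[0]))
    x,y=(int(v) for v in near(c,[*N['bottle'],.14])); k=np.zeros(h.shape[:2],np.uint8); k[max(0,y-24):y+24,x-24:x+24]=(h[...,2]<75)[max(0,y-24):y+24,x-24:x+24]
    s=near(c,[*N['jar'],.035]); b=blob((h[...,2]>110),s,box(s,38)); r=cv2.minEnclosingCircle(b); J.append((c,r[0])); print(n,'jar',r,plane(c,[r[0]],.035))
E=[tri([(c,e[i]) for c,e in R]) for i in (0,1)]; print('roller ends',E); m=(E[0][0]+E[1][0])/2; d=E[0][0]-E[1][0]; print('mid',m,'err',m[:2]-N['roller'],'yaw',np.degrees(np.arctan2(d[1],d[0]))-90)
for c,e in R: print(plane(c,e,.026).mean(0)[:2]-N['roller'],len(e))
print('paper',tri(P),N['block']); print('jar',tri(J),N['jar'])
print('head seen',plane(C['f'],[(347,99)],.138),N['bottle'])
t0,t4=load('top0'),load('t4')
for n,roi in dict(steel=(405,225,445,260),dowel=(405,260,475,290)).items():
    x0,y0,x1,y1=roi; print(n,'pixel change',np.abs(t0['frame'][y0:y1,x0:x1].astype(int)-t4['frame'][y0:y1,x0:x1]).mean())
E
python3 -c "
import cv2,numpy as np
a=cv2.imread('pics/e.png')[80:310,130:530]
cv2.imwrite('pics/v4.png',cv2.resize(a,None,fx=2,fy=2))"
```

```text
e paper ((323.6461486816406, 247.83078002929688), (53.583003997802734, 46.8851318359375), 7.125016689300537)
e jar ((444.9228820800781, 255.9626922607422), 24.291189193725586) [[ 0.4351 -0.0442  0.035 ]]
f paper ((195.0, 168.0), (36.0, 56.0), 90.0)
f jar ((330.09259033203125, 188.57408142089844), 22.785022735595703) [[ 0.4386 -0.0418  0.035 ]]
g paper ((311.7586669921875, 174.5110626220703), (75.02177429199219, 59.29459762573242), 6.842773914337158)
g jar ((435.5749206542969, 191.13528442382812), 25.119401931762695) [[ 0.4356 -0.043   0.035 ]]
roller ends [(array([0.5547, 0.1505, 0.0458]), [np.float64(0.0012144728789160646), np.float64(0.005377114509228555), np.float64(0.006251534679684102)]), (array([0.5426, 0.0343, 0.0358]), [np.float64(0.0021306173401551757), np.float64(0.005319584004779798), np.float64(0.006812119066814998)])]
mid [0.5487 0.0924 0.0408] err [ 0.0075 -0.0038] yaw -5.923919863719647
[ 0.0054 -0.003 ] 2
[ 0.0045 -0.0004] 2
[ 0.0168 -0.0029] 2
paper (array([0.4597, 0.1033, 0.0709]), [np.float64(0.004423184189657952), np.float64(0.005613068114723657), np.float64(0.0029927179294756004)]) (0.4538, 0.1064)
jar (array([ 0.4378, -0.0411,  0.0416]), [np.float64(0.0004923185708771221), np.float64(0.0016735207044105496), np.float64(0.0013794769906961867)]) (0.436, -0.0426)
head seen [[ 0.5231 -0.0495  0.138 ]] (0.5242, -0.0526)
steel pixel change 5.519761904761904
dowel pixel change 5.438730158730158
```

View pics/v4.png

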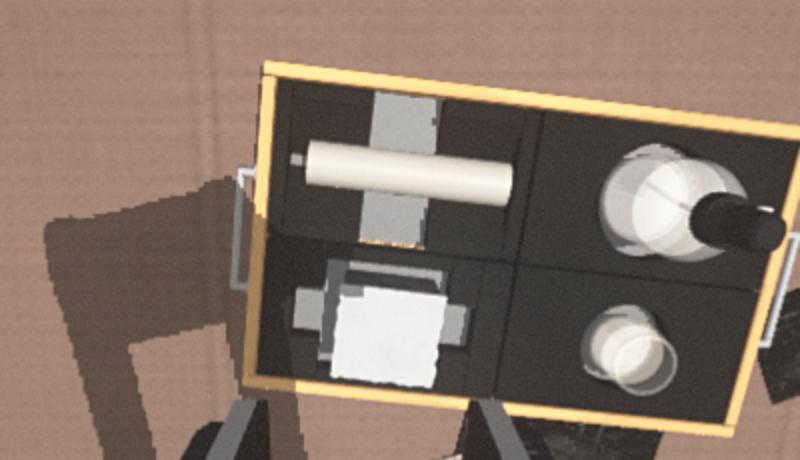

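The automatic masks leaked into the scoops, so those roller and block figures don't count. I'll recheck with points read from the pictures across e, f and scene s4: roller mid e (335.5,167), paper corners, and pump top e (512,195), f (349,98).

```bash
python3 - <<'E'
from pp import *
e,f,s=load('e'),load('f'),load('s4')
for n,o in dict(roller=[(e,(335.5,167)),(f,(207.5,95)),(s,(241.7,280.2))],paper=[(e,(324,248.5)),(s,(258.4,300.4))],paperTL=[(e,(300,223.5)),(f,(168,150))],head=[(e,(513,195)),(f,(349,98)),(s,(308.8,213))]).items(): print(n,*tri(o))
X=plane(e,[(284,161.5),(386,172)],.026); print(X.mean(0),X[0]-X[1])
X=plane(e,[(300,223.5),(353.5,228),(346.5,273.5),(295.5,269)],.058); print('paper@.058',X.mean(0),np.linalg.norm(X-np.roll(X,1,0),axis=1)); print(N)
# steel/dowel shift between the top pictures
t0,t4=load('top0'),load('t4')
for n,(x0,y0,x1,y1) in dict(steel=(405,222,447,262),dowel=(403,258,477,292)).items():
    g=[cv2.cvtColor(t['frame'][y0:y1,x0:x1],cv2.COLOR_RGB2GRAY).astype(np.float32) for t in (t0,t4)]; print(n,cv2.phaseCorrelate(*g))
E
```

```text
roller [0.5417 0.0939 0.0248] [np.float64(0.0018187295251313827), np.float64(0.001861217324318725), np.float64(0.0009742153494957273)]
paper [0.4509 0.1062 0.0541] [np.float64(0.00048681092501469625), np.float64(0.0004868109250145945)]
paperTL [0.4826 0.1327 0.0598] [np.float64(0.0008434167576838278), np.float64(0.0008434167576837729)]
head [ 0.5248 -0.0511  0.1418] [np.float64(0.0016875924544541613), np.float64(0.0014862430713127614), np.float64(0.0008702999291726883)]
[0.5422 0.0925 0.026 ] [0.012  0.1197 0.    ]
paper@.058 [0.4515 0.106  0.058 ] [0.0549 0.0606 0.0554 0.0601]
{'bottle': (0.5242, -0.0526), 'jar': (0.436, -0.0426), 'roller': (0.5412, 0.0962), 'block': (0.4538, 0.1064)}
steel ((0.5081287692776328, 0.01202277455580969), 1.006569820774926)
dowel ((0.5111117432273247, 0.03925870675089271), 1.003582186544383)
```

Everything is seated: roller at z 0.025, block top at 0.054–0.060, bottle top at about 0.14. All four are within about 4 mm of their insert centres, and the steel block and dowel haven't moved. Handing in.

```bash
python3 -c "
from h import *
print(get_obs()['time_s']); print(hand_in())"
```

```text
45.425
the job is handed in; nothing more can be done
None
```

The bottle, jar, rubber block and roller are in their own cut-outs, each within about 4 mm of centre by the camera checks; the dowel and steel block were left alone, and the job was handed in at 45 s of the 109 s allowed (no verdict was returned).

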